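Put the clay scraper away and scrap the snapped one

TASK

Two clay scrapers are lying on the ware board. Slide the whole one blade first into a free slot of the slanted wooden tool block, fully home so that its handle meets the block, and lay the one with the snapped blade in the grey scrap tray. Leave the scraper already in the block and the bowl, tub and jar where they are.

Things in the scene. Friction and masses are not known exactly. Their poses are not given: they have to be found in the camera images.
- whole: Whole clay scraper, 110 g, flat on the ware board. Wood handle with brass collar: 114 long, 26 wide (collar 28, butt 30), 20 thick. Steel blade 85 long, 50 wide (26 at its root, full after 22), 3 thick, in mid-thickness. Origin at the shoulder (front of the collar, where steel begins), mid-thickness, 10 above the board. +x handle to blade tip, +y across, z up. Balances 10 behind it.
- snapped: Broken scraper, about 85 g, flat on the same board: the same handle and collar, origin and axes as whole, but its blade is snapped off jagged, only 28 to 42 long. Overall 156 long, so it lies flat in the tray. Balances about 40 behind the shoulder.
- ware_board: Plywood ware board 250 x 210 x 12 (x, y, z), fixed to the bench, origin at the centre of its underside. The two scrapers lie on it side by side, about 110 apart across its y, blades towards its +x end; either may be on either side.
- block: Solid beech tool block, a wedge on a dark base 146 x 246 (x, y), fixed, 117 high, origin centre of underside. Its sloping mouth face looks to its own -x and up. Three equal slots side by side in y, 75 apart (block y = 75, 0, -75), run into it towards +x at 40 degrees below level. The face reaches 22 to either side of the slots, measured across the slope; nothing stands above it.
- slot1 (a point): Middle of the mouth of the first slot (block y = 75), free, 100 above the bench. Axes: +x down into the slot, +y across its width, +z across its thickness, upward. Slot 56 wide, 6 thick, 98 deep; the mouth flares to 12 thick over its first 6. A scraper fully home has its shoulder on the mouth face: its origin at this point within 2 mm and its x, y, z along these axes.
- slot2 (a point): The same for the middle slot (block y = 0), free.
- stored: A third scraper, just like whole with the same origin and axes, loose but already home in the third slot (block y = -75), its handle sticking up out of the block.
- scrap_tray: Grey open plastic tray 220 x 160 x 50 (x, y, z), walls and floor 4 thick, fixed, origin at the centre of its underside; empty.
- bowl: Pale clay bowl, 110 across, 65 high, loose, on the bench beyond the board; origin under its centre.
- tub: White plastic tub, 96 across, 55 high, loose, beyond the board; origin under its centre.
- jar: White jar with a red lid, 72 across, 85 high, loose, beyond the board and the tray; origin under its centre.
Not all that is in view belongs to the job. What is shaped like the snapped but green is not meant.

How it is judged (in metres and radians):
At the end, for the whole second after the job is handed in: The whole scraper is home in a free slot: shoulder within 6 mm of the mouth face and 8 mm of the slot's middle, length within 0.15 rad of the slot's. The snapped one lies in the scrap tray: shoulder inside the walls, under 35 mm above the bench, length within 0.17 rad of level. Both at rest (((x of whole in the frame of slot1 between -0.006 and 0.005 m and y of whole in the frame of slot1 between -0.008 and 0.008 m and z of whole in the frame of slot1 between -0.008 and 0.008 m and angle between the x axis of whole and the x axis of slot1, either way round below 0.15 rad) or (x of whole in the frame of slot2 between -0.006 and 0.005 m and y of whole in the frame of slot2 between -0.008 and 0.008 m and z of whole in the frame of slot2 between -0.008 and 0.008 m and angle between the x axis of whole and the x axis of slot2, either way round below 0.15 rad)) and x of snapped in the frame of scrap_tray between -0.108 and 0.108 m and y of snapped in the frame of scrap_tray between -0.078 and 0.078 m and z of snapped in the frame of scrap_tray between 0 and 0.035 m and angle between snapped's own x axis and vertical between 1.4 and 1.74 rad and linear speed of each of whole, snapped below 0.02 m/s); the robot touches nothing.
It fails at once if the scraper already in the block was shifted more than 15 mm (distance of stored from where it was at the start of the episode above 0.015 m).
It fails at once if the bowl was shifted more than 25 mm or tipped (distance of bowl from where it was at the start of the episode above 0.025 m or angle between bowl's own z axis and vertical above 0.3 rad).
It fails at once if the tub was shifted more than 25 mm or tipped (distance of tub from where it was at the start of the episode above 0.025 m or angle between tub's own z axis and vertical above 0.3 rad).
It fails at once if the jar was shifted more than 25 mm or tipped (distance of jar from where it was at the start of the episode above 0.025 m or angle between jar's own z axis and vertical above 0.3 rad).
It also fails if it takes over 56 s, if anything falls off the work surface, if the arm or the gripper's body presses on something with over 40 N, if the wrist force passes 120 N, or if a joint passes its speed limit or range.

ROBOT

A 6-joint arm with a two-finger parallel gripper is mounted at the origin on the work surface. World frame = base frame: x ahead of the robot, y to its left, z up, the work surface at z = 0. Lengths are in mm, angles in rad, forces in N, time in s.
With the tool pointing down it reaches from about 275 to 1000 mm from the base axis. Payload 8.4 kg.
Tool frame: the origin (TCP) lies between the finger pads; the fingertips stand 17 mm ahead of it and the grasp point (between the pads) lies 2 mm behind it; z points along the fingers, y is the line along which they close (so a half turn about z gives the same grasp; the last joint's range is limited). The gripper opens to 85 mm and grips with 20 to 120 N. Pads are 22 mm wide; open, the fingers measure 114 mm over their backs; the gripper's body (76 mm by 85 mm) begins 54 mm behind the grasp point. The pads swing forward as they close: fully open they stand 13 mm farther back than shut.
Start: joints at [1.256, 0.353, 1.633, -0, 1.155, -0.002], TCP at [192.326, 594.675, 248.281] pointing down, gripper open.
Joint ranges: [-2.63, 2.63], [-0.92, 2.1], [0.06, 2.66], [-1.3, 4.44], [0, 2.69], [-3.02, 3.02]. Speed limits (rad/s): [2.22, 2.22, 2.79, 3.14, 3.14, 3.14].

INTERFACE

Orientations are given as [roll, pitch, yaw] about the fixed x, y, z axes, in that order (R = Rz(yaw) Ry(pitch) Rx(roll)).
In Python, from rig import sense, grab_frame, sign_off gives the robot as it stands. The module is installed in compiled form; this text tells all that it offers.
- The arm moves only by the tool send_rows, never from a script. Its argument "moves" is a list that holds one entry, the list of rows, each a list of 7 numbers: the shift along the world's x, y, z in m, then the turn, a rotation vector about the world's x, y, z in rad, then the opening, from -1 (shut) to 1 (fully open). In form: [[[dx, dy, dz, rx, ry, rz, jaw], ...]]. A call has 1 to 10 rows; each row shifts and turns the commanded pose from where the row before left it; what a row does not reach is not made up. A row lasts 1/10 s, in which the tool goes at most 50 mm and 8.59 degrees, less where a joint would pass 70% of its speed; a pose out of reach is approached as far as the arm can. A call with a gripper value outside its range is refused whole. The fingers move at their own pace and stop on an object; "grip_force" is the grip in N (left out, the last holds). Time passes only in rows, so rows that do not move let the fingers close. It gives the time, the measured TCP pose, the force, the opening and the grip force at its end, in the units of the state.
- sense(): the state, without advancing time (a new reading comes with each control period).
- grab_frame(name): name is "scene" or "top" or "wrist"; returns a dict with "img" (420x560x3 uint8, red, green, blue), "mtx" (3x3 intrinsics, pixels), "rvec" (rotation vector, rad) and "tvec" (3), from world to camera coordinates, as OpenCV has them; the wrist camera has in their place "T_tool_cam" (4x4, takes a point from camera to tool coordinates, whose origin is the TCP and whose axes are the flange's). Camera axes: x right, y down, z forward; pixel columns grow to the right and rows downward; lengths in mm; the calibration is good to about 2 mm. A picture is of the moment at which its call begins: read the wrist's pose just before it. There is no depth.
- sign_off(): hands the job in; it is judged then, once.
The state is a dict: "clock": time; "qpos": joint angles; "qvel": joint speeds; "joint_efforts": joint torques, N m; "eef_pos": TCP position; "tcp_rot": TCP orientation; "contact_force": force on the tool from outside, world axes, zero at the start; "wrist_torque": the same for the moment, N m; "opening": opening from 0.0 (shut) to 1.0 (fully open); "grasp_force": force on a finger pad.
Only numpy, scipy, OpenCV 4.12 (cv2) and the standard library are available. Lean on these libraries where they do the work, as an engineer would, in place of code of your own. Each camera call takes 0.05 s, during which the arm holds its last target. There are 200 camera calls.

## Working session

There is one attempt and no reset: what is moved stays moved. The work goes in short steps, Python scripts to look and compute and a tool call to move; the robot and the scene stay as the last step left them, time stands still between calls to the robot, and variables do not carry over. Pictures are saved under pics/ and viewed, at most 10 in all, crops included, and the job is handed in when it is done.

Besides the shell and the picture viewer there is one more tool, called in YAML: its name, and indented under it one key for each argument. send_rows: Moves the arm, as the interface text tells. Its arguments: {"type":"object","properties":{"moves":{"type":"array"},"grip_force":{"type":"number"}},"required":["moves"]}

```bash
mkdir -p pics; cat > h.py <<'E'
import numpy as np, cv2, pickle
from rig import sense, grab_frame, sign_off
from scipy.spatial.transform import Rotation as R
def snap(n,f=None):
    d=grab_frame(n); cv2.imwrite(f or f'pics/{n}.png',d['img'][:,:,::-1]); pickle.dump(d,open(f'{n}.pkl','wb')); return d
def ray(d,uv,z):
    K=d['mtx']; Rm=cv2.Rodrigues(np.array(d['rvec'],float))[0]; t=np.array(d['tvec']).reshape(3)
    c=-Rm.T@t; v=Rm.T@np.linalg.inv(K)@np.array([uv[0],uv[1],1.]); return c+v*(z-c[2])/v[2]
def proj(d,P): return cv2.projectPoints(np.array(P,float).reshape(-1,1,3),np.array(d['rvec'],float),np.array(d['tvec'],float),d['mtx'],None)[0].reshape(-1,2)
E
python3 - <<'E'
from h import *
print(sense())
for n in('top','scene'):
    d=snap(n); Rm=cv2.Rodrigues(np.array(d['rvec'],float))[0]; print(n,d['mtx'].tolist(),(-Rm.T@np.array(d['tvec']).reshape(3)).round(),Rm.round(3).tolist())
E
```

```text
{'clock': 0.0, 'qpos': array([ 1.25561427e+00,  3.53677188e-01,  1.63411597e+00, -5.37727409e-05,
        1.15519754e+00, -2.38259452e-03]), 'qvel': array([-0.00143331,  0.00026636,  0.00104551, -0.00087921,  0.00033701,
       -0.00089404]), 'joint_efforts': array([-2.63046577e-04, -6.05267930e+01, -3.42062330e+01, -6.96903868e-06,
        9.63992381e-03, -2.82878045e-05]), 'eef_pos': array([192.19484731, 594.24999579, 247.55130054]), 'tcp_rot': array([-3.14019450e+00,  4.58338279e-05,  2.82881497e+00]), 'contact_force': array([-0.43439057, -0.61339413,  0.38322511]), 'wrist_torque': array([0.00387155, 0.04215466, 0.05986475]), 'grasp_force': 0.0, 'opening': 1.0018268615970092}
top [[457.2419702703302, 0.0, 284.62748904870506], [0.0, 457.2419702703302, 204.05431470802176], [0.0, 0.0, 1.0]] [ 358.   -2. 1361.] [[0.021, -1.0, -0.005], [-0.988, -0.02, -0.151], [0.151, 0.008, -0.988]]
scene [[515.237261129127, 0.0, 279.9156155595007], [0.0, 515.237261129127, 212.46053841692785], [0.0, 0.0, 1.0]] [1373.  444. 1176.] [[-0.446, 0.895, -0.016], [0.67, 0.322, -0.669], [-0.594, -0.309, -0.743]]
```

View pics/top.png

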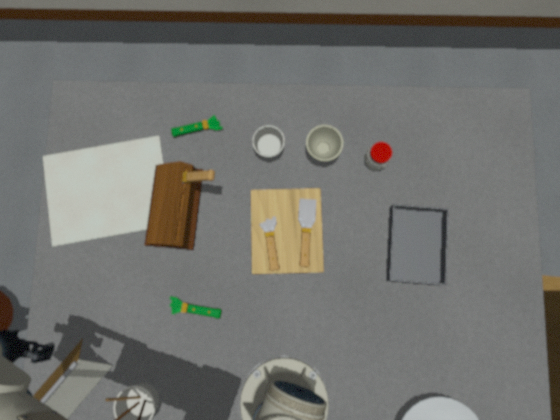

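View pics/scene.png

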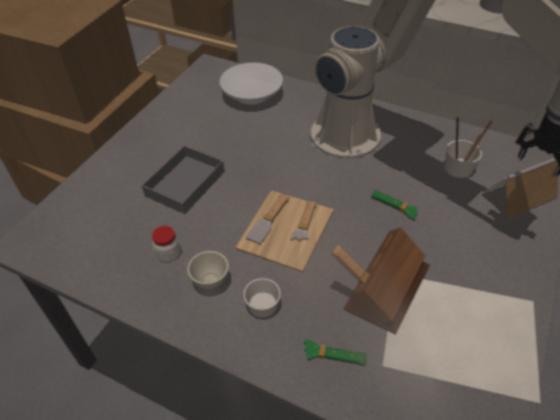

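The top view shows the whole scraper on the right of the board (blade about 308,212), the snapped one on the left (270,228). The block is at (173,205) with its mouth to the right and the stored scraper at the top (195,176). The tray is at (417,245).

```bash
python3 - <<'E'
from h import *
d=pickle.load(open('top.pkl','rb'));im=d['img'][:,:,::-1]
a=cv2.resize(im[180:280,245:329],None,fx=6,fy=6,interpolation=cv2.INTER_CUBIC)
cv2.imwrite('pics/c1.png',a)
b=cv2.resize(im[155:255,140:220],None,fx=6,fy=6,interpolation=cv2.INTER_CUBIC)
cv2.imwrite('pics/c2.png',b)
E
```

```text
(no output)
```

View pics/c1.png

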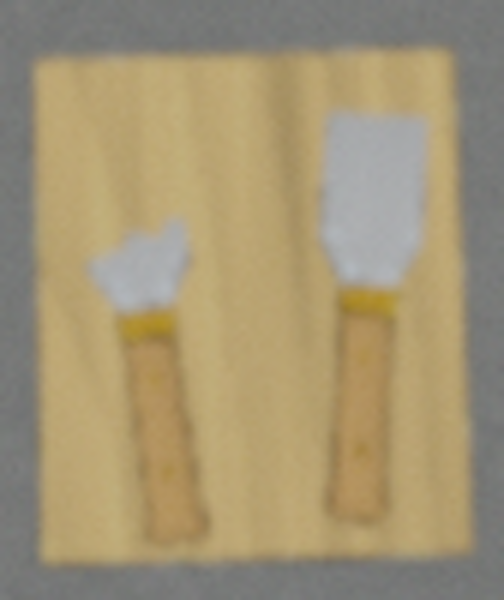

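View pics/c2.png

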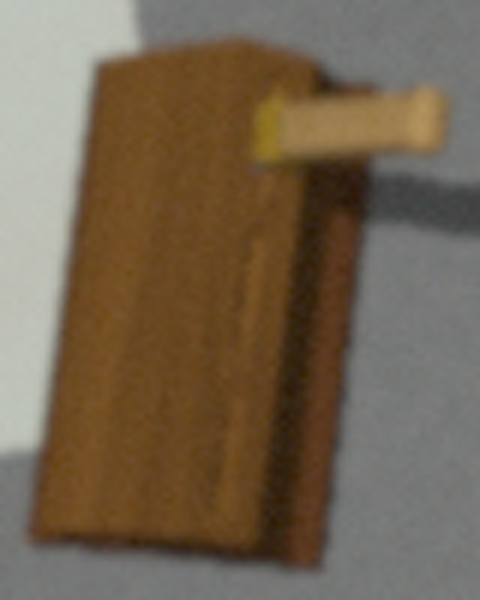

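Crop 1: whole has its tip middle at (378,117), shoulder (367,288) and butt (358,520); snapped has its shoulder at (145,312) and butt (178,540). Crop 2: the block's base corners are (322,567) and (32,542), with the stored collar at (265,128) and slots 1 and 2 faintly visible near x=225–255.

```bash
python3 - <<'E'
from h import *
d=pickle.load(open('top.pkl','rb'))
def c(o,p,z): return ray(d,((p[0]+.5)/6-.5+o[0],(p[1]+.5)/6-.5+o[1]),z).round(1)
A=(245,180);B=(140,155)
for n,p,z in [('w tip',(378,117),22),('w sh',(367,288),28),('w butt',(358,520),25),('s sh',(145,312),28),('s butt',(178,540),25),('b1',(35,62),12),('b2',(452,50),12),('b3',(470,552),12),('b4',(42,562),12)]: print(n,c(A,p,z))
for n,p,z in [('base BR',(322,567),0),('base BL',(32,542),0),('topL',(100,62),117),('stored butt',(432,120),173),('st collar',(265,128),108),('slot2 a',(255,240),100),('slot2b',(240,330),100),('slot1a',(232,430),100),('slot1b',(220,520),100)]: print(n,c(B,p,z))
for n,p in [('tl',(391,207)),('tr',(447,209)),('br',(444,286)),('bl',(388,281))]: print(n,ray(d,p,50).round(1))
for n,p,z in[('tub',(268,135),55),('bowl',(324,138),65),('jar',(381,152),85)]:print(n,ray(d,p,z).round(1))
w=grab_frame('wrist');print(w['mtx'].tolist(),w['T_tool_cam'].round(3).tolist())
E
```

```text
w tip [579.5 -59.3  22. ]
w sh [493.9 -54.8  28. ]
w butt [381.9 -52.1  25. ]
s sh [480.   53.1  28. ]
s butt [370.5  34.5  25. ]
b1 [605.6 112.   12. ]
b2 [615.8 -96.2  12. ]
b3 [ 367.8 -107.2   12. ]
b4 [358.7 100.7  12. ]
base BR [426. 277.   0.]
base BL [435.4 421.5   0. ]
topL [652.  368.4 117. ]
stored butt [615.4 202.9 173. ]
st collar [624.1 291.9 108. ]
slot2 a [572.4 295.6 100. ]
slot2b [529.8 300.2 100. ]
slot1a [483.2 301.4 100. ]
slot1b [441.6 304.5 100. ]
tl [ 556.5 -299.7   50. ]
tr [ 553.9 -461.2   50. ]
br [ 334.4 -445.6   50. ]
bl [ 345.  -288.1   50. ]
tub [763.8  61.7  55. ]
bowl [ 754.7 -103.1   65. ]
jar [ 710.2 -265.4   85. ]
[[331.9825307781418, 0.0, 274.02148775505407], [0.0, 331.9825307781418, 214.36398724672398], [0.0, 0.0, 1.0]] [[0.001, -0.956, -0.293, 73.503], [1.0, 0.001, 0.0, -0.176], [0.0, -0.293, 0.956, -125.887], [0.0, 0.0, 0.0, 1.0]]
```

send_rows:
  moves:
    - [[0.031,-0.038,0.002,0,0,-0.126,1],[0.031,-0.038,0.002,0,0,-0.126,1],[0.031,-0.038,0.002,0,0,-0.126,1],[0.031,-0.038,0.002,0,0,-0.126,1],[0.031,-0.038,0.002,0,0,-0.126,1],[0.031,-0.038,0.002,0,0,-0.126,1],[0.031,-0.038,0.002,0,0,-0.126,1],[0.031,-0.038,0.002,0,0,-0.126,1],[0.031,-0.038,0.002,0,0,-0.126,1],[0.031,-0.038,0.002,0,0,-0.126,1]]

```text
clock: 1.15
eef_pos: [503.2, 212.8, 268.4]
tcp_rot: [3.142, -0.0, 1.564]
contact_force: [1.3, -0.5, -0.3]
opening: 1.004
grasp_force: 0.0
```

send_rows:
  moves:
    - [[0,0,-0.008,0.14,0,0,1],[0,0,-0.008,0.14,0,0,1],[0,0,-0.008,0.14,0,0,1],[0,0,-0.008,0.14,0,0,1],[0,0,-0.008,0.14,0,0,1],[0,0,0,0,0,0,1],[0,0,0,0,0,0,1],[0,0,0,0,0,0,1]]

```text
clock: 1.95
eef_pos: [502.7, 215.0, 228.9]
tcp_rot: [-3.141, -0.697, 1.569]
contact_force: [0.2, -0.7, 0.3]
opening: 0.996
grasp_force: 0.0
```

```bash
python3 - <<'E'
from h import *
s=sense(); print(s['clock'],s['qpos'].round(3),s['eef_pos'].round(1),s['tcp_rot'].round(4))
d=grab_frame('wrist'); d['s']=s; pickle.dump(d,open('w1.pkl','wb')); cv2.imwrite('pics/w1.png',cv2.resize(d['img'][:,:,::-1],(800,600),interpolation=cv2.INTER_CUBIC))
E
```

```text
1.95 [ 0.009  0.285  1.978  0.831  1.054 -0.483] [502.7 215.  228.9] [-3.1407 -0.6975  1.5694]
```

View pics/w1.png

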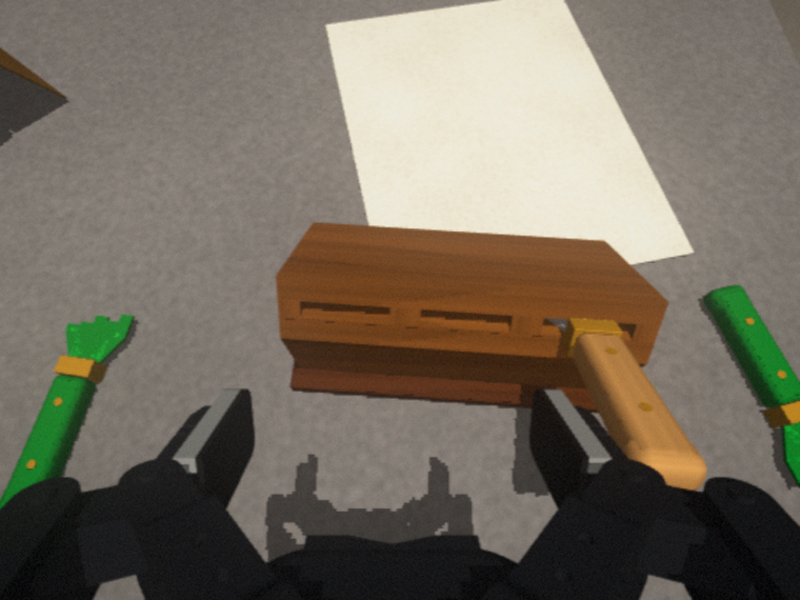

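The slots are clear: slot 1 near (345,311) and slot 2 near (465,321) in the 800-wide picture, with the stored scraper at the right. I'll enlarge that area.

```bash
python3 - <<'E'
from h import *
d=pickle.load(open('w1.pkl','rb'))
cv2.imwrite('pics/w1c.png',cv2.resize(d['img'][150:280,188:388,::-1],None,fx=4,fy=4,interpolation=cv2.INTER_CUBIC))
E
```

```text
(no output)
```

View pics/w1c.png

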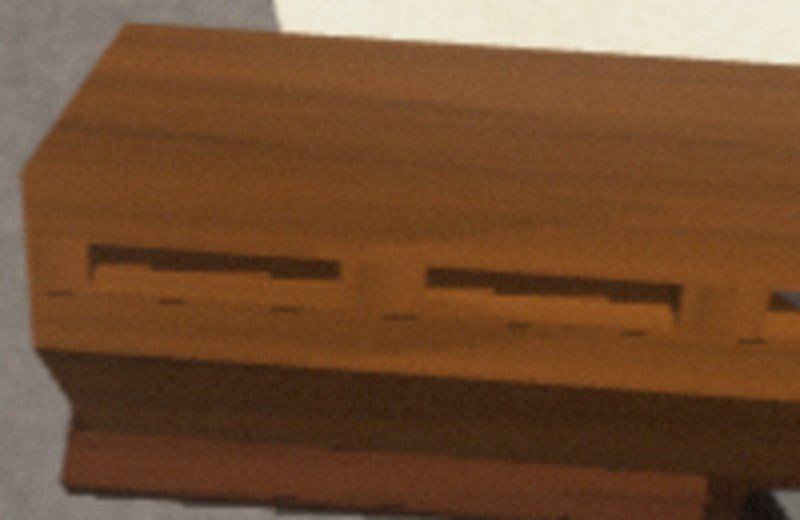

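Crop: slot 1's upper mouth edge runs (90,244) to (340,262), slot 2's (427,268) to (683,286). The face's left corners are (22,175) and (35,347), and the seam at the lower mouth edge is at (60,293) and (400,318).

```bash
python3 - <<'E'
from h import *
from scipy.optimize import least_squares as LS
d=pickle.load(open('w1.pkl','rb')); s=d['s']
T=np.eye(4); T[:3,:3]=R.from_euler('xyz',s['tcp_rot']).as_matrix(); T[:3,3]=s['eef_pos']; C=np.linalg.inv(T@d['T_tool_cam'])
pr=lambda P:(lambda q:(q[:,:2]/q[:,2:])*d['mtx'][0,0]+d['mtx'][:2,2])((C[:3,:3]@P.T).T+C[:3,3])
px=(np.array([(90,244),(340,262),(427,268),(683,286),(35,347)],float)+.5)/4-.5+[188,150]
M=np.array([(0,103,6),(0,47,6),(0,28,6),(0,-28,6),(0,103+20,-22)],float)
a=np.radians(40)
def model(p,M=M):
    Rb=R.from_euler('z',p[3]).as_matrix()@R.from_euler('y',a).as_matrix()
    return M@Rb.T+p[:3]
f=lambda p:(pr(model(p))-px)[:4].ravel()
g=lambda p:(pr(model([p[0],p[1],100,p[2]]))-px)[:4].ravel()
for n,r in(('free z',LS(f,[549,297,100,1.5])),('z=100',LS(g,[549,297,1.5]))): print(n,r.x.round(3),r.fun.round(2))
p=np.r_[r.x[:2],100,r.x[2]]
for n,y in(('slot1',75),('slot2',0),('stored',-75)):print(n,model(p,np.array([[0,y,0.]])).round(1))
print((px[4]-pr(model(p))[4]).round(2))
t=pickle.load(open('top.pkl','rb')); q=proj(t,model(p,np.array([(0,75,0),(0,0,0),(0,-75,10),(-110,-75,0.)]))); print(((q-[140,155]+.5)*6-.5).round(0))
E
```

```text
free z [549.122 297.22   98.767   1.494] [-0.15  0.01  0.25 -0.03  0.01 -0.   -0.11  0.03]
z=100 [549.081 296.72    1.494] [-0.48 -0.03  0.2  -0.05  0.05 -0.02  0.23  0.03]
slot1 [[474.3 302.5 100. ]]
slot2 [[549.1 296.7 100. ]]
stored [[623.9 291.  100. ]]
[7.   0.21]
[[228. 449.]
 [250. 289.]
 [254. 127.]
 [424. 117.]]
```

send_rows:
  moves:
    - [[0,-0.01,0.004,-0.14,0,0,1],[0,-0.01,0.004,-0.14,0,0,1],[0,-0.01,0.004,-0.14,0,0,1],[0,-0.01,0.004,-0.14,0,0,1],[0,-0.01,0.004,-0.138,0,0,1]]

```text
clock: 2.5
eef_pos: [503.7, 165.5, 251.2]
tcp_rot: [3.134, 0.004, 1.569]
contact_force: [-1.0, 0.2, -0.6]
opening: 1.001
grasp_force: 0.0
```

send_rows:
  moves:
    - [[-0.006,-0.012,-0.013,0,0,-0.14,1],[-0.006,-0.012,-0.013,0,0,-0.14,1],[-0.006,-0.012,-0.013,0,0,-0.14,1],[-0.006,-0.012,-0.013,0,0,-0.14,1],[-0.006,-0.012,-0.013,0,0,-0.14,1],[-0.006,-0.012,-0.013,0,0,-0.14,1],[-0.006,-0.012,-0.013,0,0,-0.14,1],[-0.006,-0.012,-0.013,0,0,-0.14,1],[-0.006,-0.012,-0.013,0,0,-0.14,1],[-0.006,-0.012,-0.013,0,0,-0.14,1]]

```text
clock: 3.5
eef_pos: [443.4, 45.3, 119.1]
tcp_rot: [3.14, -0.006, 0.165]
contact_force: [0.7, -0.0, 0.3]
opening: 1.002
grasp_force: 0.0
```

send_rows:
  moves:
    - [[0,0,0,0,0,0,1],[0,0,0,0,0,0,1]]

```text
clock: 3.7
eef_pos: [443.3, 45.4, 119.3]
tcp_rot: [3.141, -0.004, 0.173]
contact_force: [-0.6, -0.2, 0.0]
opening: 1.001
grasp_force: 0.0
```

```bash
python3 - <<'E'
from h import *
s=sense(); print(s['clock'],s['qpos'].round(3),s['eef_pos'].round(1),s['tcp_rot'].round(4))
E
```

```text
3.7 [ 0.099  0.259  2.121 -0.     0.757  1.497] [443.3  45.4 119.3] [ 3.141  -0.0039  0.1734]
```

send_rows:
  moves:
    - [[-0.001,0,-0.03,0,0,0,1],[-0.001,0,-0.03,0,0,0,1],[-0.001,0.001,-0.02,0,0,0,1],[0,0,-0.008,0,0,0,1],[0,0,0,0,0,0,-1],[0,0,0,0,0,0,-1],[0,0,0,0,0,0,-1],[0,0,0,0,0,0,-1],[0,0,0,0,0,0,-1],[0,0,0,0,0,0,-1]]
  grip_force: 60

```text
clock: 4.7
eef_pos: [440.1, 45.7, 31.4]
tcp_rot: [3.142, -0.004, 0.169]
contact_force: [-1.1, 0.7, 10.7]
opening: 0.29
grasp_force: 59.3
```

send_rows:
  moves:
    - [[0,0,0,0,0,0,-1],[0,0,0,0,0,0,-1],[0,0,0,0,0,0,-1]]

```text
clock: 5.0
eef_pos: [440.1, 45.7, 31.4]
tcp_rot: [3.142, -0.004, 0.169]
contact_force: [-1.3, 0.2, 10.8]
opening: 0.288
grasp_force: 59.3
```

send_rows:
  moves:
    - [[0,0,0.01,0,0,0,-1],[0,0,0.03,0,0,0,-1],[0,0,0.03,0,0,0,-1],[0,-0.02,0.03,0,0,-0.02,-1],[0,-0.04,0,0,0,-0.03,-1],[0,-0.04,0,0,0,-0.03,-1],[0,-0.04,0,0,0,-0.03,-1],[0,-0.04,0,0,0,-0.03,-1],[0,-0.04,0,0,0,-0.03,-1],[0,-0.04,0,0,0,-0.03,-1]]

```text
clock: 6.0
eef_pos: [439.0, -216.1, 131.2]
tcp_rot: [3.141, -0.003, -0.033]
contact_force: [0.4, 0.8, -0.6]
opening: 0.29
grasp_force: 59.4
```

send_rows:
  moves:
    - [[0.001,-0.04,0,0,0,-0.03,-1],[0.001,-0.04,0,0,0,0,-1],[0.001,-0.04,0,0,0,0,-1],[0.001,-0.04,0,0,0,0,-1],[0,0,0,0,0,0,-1],[0,0,0,0,0,0,-1]]

```text
clock: 6.6
eef_pos: [442.8, -374.8, 130.6]
tcp_rot: [-3.141, -0.002, -0.063]
contact_force: [0.2, 1.3, -1.8]
opening: 0.287
grasp_force: 59.4
```

```bash
python3 - <<'E'
from h import *
s=sense(); print(s['clock'],s['qpos'].round(3),s['eef_pos'].round(1),s['tcp_rot'].round(4),s['opening'])
snap('scene');d=grab_frame('scene')
cv2.imwrite('pics/s2.png',cv2.resize(d['img'][80:320,80:400,::-1],(800,600),interpolation=cv2.INTER_CUBIC))
E
```

```text
6.6 [-0.706  0.421  1.83   0.002  0.89   0.927] [ 442.8 -374.8  130.6] [-3.1413e+00 -1.9000e-03 -6.3000e-02] 0.2869315689641971
```

View pics/s2.png

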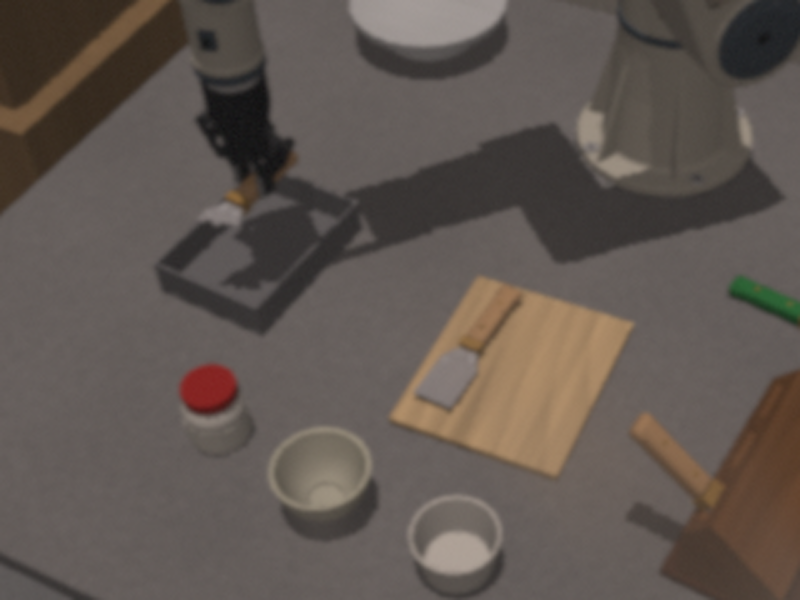

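The snapped scraper is held level at (245,190), above the tray; the whole one still lies on the board. I'll lower it now.

send_rows:
  moves:
    - [[0,0,-0.03,0,0,0,-1],[0,0,-0.03,0,0,0,-1],[0,0,-0.03,0,0,0,-1],[0,0,-0.01,0,0,0,-1],[0,0,-0.005,0,0,0,-1],[0,0,0,0,0,0,-1],[0,0,0,0,0,0,0.1],[0,0,0,0,0,0,0.1],[0,0,0,0,0,0,0.1],[0,0,0,0,0,0,0.1]]

```text
clock: 7.7
eef_pos: [443.6, -374.6, 25.9]
tcp_rot: [3.141, -0.003, -0.061]
contact_force: [0.4, -0.2, 1.1]
opening: 0.546
grasp_force: 0.0
```

send_rows:
  moves:
    - [[0,0,0.02,0,0,0,0.1],[0,0,0.03,0,0,0,0.1],[0,0,0.03,0,0,0,0.1],[0,0.01,0.03,0,0,0,0.1],[0,0.04,0,0,0,0,1],[0,0.04,0,0,0,0.03,1],[0,0.04,0,0,0,0,1],[0,0.04,0,0,0,0,1],[0,0.04,0,0,0,0,1],[0,0.04,0,0,0,0,1]]

```text
clock: 8.7
eef_pos: [443.2, -122.9, 135.6]
tcp_rot: [3.141, -0.003, -0.032]
contact_force: [0.9, 1.1, 0.5]
opening: 1.003
grasp_force: 0.0
```

send_rows:
  moves:
    - [[-0.003,0.03,0,0,0,0,1],[-0.003,0.04,0,0,0,0,1],[0,0,0,0,0,0,1],[0,0,0,0,0,0,1]]

```text
clock: 9.1
eef_pos: [437.5, -53.8, 135.6]
tcp_rot: [3.141, -0.003, -0.029]
contact_force: [0.6, -0.6, -0.2]
opening: 1.002
grasp_force: 0.0
```

```bash
python3 - <<'E'
from h import *
s=sense(); print(s['clock'],s['qpos'].round(3),s['eef_pos'].round(1),s['tcp_rot'].round(4),s['opening'])
d=grab_frame('wrist'); d['s']=s; pickle.dump(d,open('w2.pkl','wb'))
t=grab_frame('top'); pickle.dump(t,open('top2.pkl','wb'))
a=cv2.resize(d['img'],(560,420)); b=cv2.resize(t['img'][190:300,370:460],(240,293),interpolation=cv2.INTER_CUBIC)
o=np.zeros((420,800,3),np.uint8);o[:,:560]=a;o[:293,560:]=b
cv2.imwrite('pics/m3.png',o[:,:,::-1])
E
```

```text
9.1 [-0.126  0.224  2.118  0.     0.797  1.474] [437.5 -53.8 135.6] [ 3.1414e+00 -2.7000e-03 -2.8800e-02] 1.0020751750706478
```

View pics/m3.png

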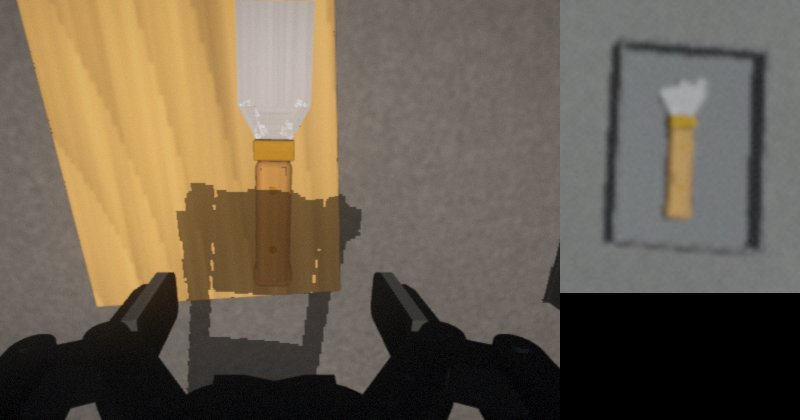

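The snapped scraper lies flat inside the tray. In the wrist view the whole one's shoulder is at (274,139), its butt at (273,287), and its blade edges at row 60 are 236 and 314.

```bash
python3 - <<'E'
from h import *
d=pickle.load(open('w2.pkl','rb')); s=d['s']
T=np.eye(4); T[:3,:3]=R.from_euler('xyz',s['tcp_rot']).as_matrix(); T[:3,3]=s['eef_pos']; C=T@d['T_tool_cam']
def w(u,v,z):
    r=C[:3,:3]@np.linalg.inv(d['mtx'])@[u,v,1]; return (C[:3,3]+r*(z-C[2,3])/r[2]).round(1)
print('shoulder',w(274,139,32),'butt',w(273,287,22),'blade',w(236,60,23.5),w(314,60,23.5))
E
```

```text
shoulder [496.4 -56.   32. ] butt [378.9 -51.9  22. ] blade [547.2 -32.4  23.5] [545.8 -83.6  23.5]
```

send_rows:
  moves:
    - [[-0.001,0,-0.03,0,0,-0.006,1],[-0.001,0,-0.03,0,0,0,1],[0,0,-0.03,0,0,0,1],[0,0,-0.013,0,0,0,1],[0,0,0,0,0,0,-1],[0,0,0,0,0,0,-1],[0,0,0,0,0,0,-1],[0,0,0,0,0,0,-1],[0,0,0,0,0,0,-1],[0,0,0,0,0,0,-1]]
  grip_force: 90

```text
clock: 10.2
eef_pos: [436.1, -54.6, 33.6]
tcp_rot: [3.141, -0.004, -0.037]
contact_force: [-2.7, -1.1, 11.7]
opening: 0.279
grasp_force: 89.5
```

send_rows:
  moves:
    - [[0,0,0,0,0,0,-1],[0,0,0,0,0,0,-1],[0,0,0,0,0,0,-1]]

```text
clock: 10.5
eef_pos: [436.2, -54.6, 33.6]
tcp_rot: [3.141, -0.004, -0.037]
contact_force: [-2.3, -1.9, 11.4]
opening: 0.278
grasp_force: 89.5
```

```bash
python3 - <<'E'
from h import *
s=sense(); print(s['clock'],s['eef_pos'].round(2),s['tcp_rot'].round(4),s['opening'])
E
```

```text
10.5 [436.15 -54.59  33.6 ] [ 3.1411 -0.0041 -0.0368] 0.27778711237105724
```

send_rows:
  moves:
    - [[0,0,0.01,0,0,0,-1],[0,0,0.03,0,0,0,-1],[0,0,0.035,0,0,0,-1],[0,0,0.035,0,0,0,-1],[0,0,0.035,0,0,0,-1],[0,0,0.035,0,0,0,-1],[0,0,0,0,0,0,-1]]

```text
clock: 11.2
eef_pos: [437.8, -54.6, 217.4]
tcp_rot: [3.141, -0.011, -0.037]
contact_force: [0.9, 0.5, -1.6]
opening: 0.276
grasp_force: 88.5
```

send_rows:
  moves:
    - [[0.003,0.022,0,0,0,0.139,-1],[0.003,0.022,0,0,0,0.139,-1],[0.003,0.022,0,0,0,0.139,-1],[0.003,0.022,0,0,0,0.139,-1],[0.003,0.022,0,0,0,0.139,-1],[0.003,0.022,0,0,0,0.139,-1],[0.003,0.022,0,0,0,0.139,-1],[0.003,0.022,0,0,0,0.139,-1],[0.003,0.022,0,0,0,0.139,-1],[0.003,0.022,0,0,0,0.139,-1]]

```text
clock: 12.2
eef_pos: [464.8, 166.5, 212.0]
tcp_rot: [-3.141, -0.002, 1.359]
contact_force: [-0.1, -0.4, -0.0]
opening: 0.279
grasp_force: 88.5
```

send_rows:
  moves:
    - [[0,0,0,0,0,0.14,-1],[0,0,0,-0.139,0.0107,0,-1],[0,0,0,-0.139,0.0107,0,-1],[0,0,0,-0.139,0.0107,0,-1],[0,0,0,-0.139,0.0107,0,-1],[0,0,0,-0.139,0.0107,0,-1],[0,0,0,0,0,0,-1],[0,0,0,0,0,0,-1]]

```text
clock: 13.0
eef_pos: [464.8, 166.0, 211.3]
tcp_rot: [-3.14, 0.694, 1.495]
contact_force: [-0.6, -0.0, -1.2]
opening: 0.278
grasp_force: 88.6
```

```bash
cat > err.py <<'E'
from h import *
import sys
# where the scraper is in the slot1 frame, assuming in-hand offset
s=sense(); Rt=R.from_euler('xyz',s['tcp_rot'])
Rs=R.from_euler('z',1.494)*R.from_euler('y',np.radians(40)); Rtgt=Rs*R.from_euler('x',np.pi)
o=s['eef_pos']+Rt.apply([59.3,0,11.6]); e=Rs.inv().apply(o-[474.3,302.5,100])
print('t',s['clock'],'q',s['qpos'].round(2),'tcp',s['eef_pos'].round(1),s['tcp_rot'].round(4))
print('in slot frame',e.round(1),'rotvec fix(world)',(Rtgt*Rt.inv()).as_rotvec().round(4),'F slot',Rs.inv().apply(s['contact_force']).round(1),'open',round(s['opening'],3))
E
python3 err.py
```

```text
t 13.0 q [ 0.66  0.45  1.76 -0.5   1.45  0.93] tcp [464.8 166.  211.3] [-3.1401  0.6935  1.4954]
in slot frame [-117.   -1.  -14.] rotvec fix(world) [-0.0047 -0.0008 -0.0004] F slot [ 0.7  0.6 -0.9] open 0.278
```

send_rows:
  moves:
    - [[-0.0003,0.009,0.0107,-0.005,0,0,-1],[0,0,0,0,0,0,-1],[0,0,0,0,0,0,-1]]

```text
clock: 13.3
eef_pos: [465.5, 174.6, 224.2]
tcp_rot: [3.138, 0.697, 1.49]
contact_force: [-0.1, 1.1, -0.7]
opening: 0.277
grasp_force: 88.6
```

```bash
python3 err.py; python3 - <<'E'
from h import *
s=sense()
d=grab_frame('wrist'); t=grab_frame('scene'); C=np.linalg.inv(d['T_tool_cam'])
P=np.array([[59.3,14,1.6],[59.3,-14,1.6],[81.3,25,10],[81.3,-25,10],[100,25,10],[100,-25,10]])
q=(C[:3,:3]@P.T).T+C[:3,3]; q=(d['mtx']@q.T).T; q=q[:,:2]/q[:,2:]; print(q.round(0).tolist())
a=cv2.resize(d['img'][0:200,175:375],(400,400),interpolation=cv2.INTER_CUBIC)
for p in q: cv2.circle(a,tuple(np.int32((p-[175,0])*2)),3,(255,0,255),1)
Rt=R.from_euler('xyz',s['tcp_rot']); b=t['img'].copy()
b=cv2.resize(b[180:340,300:460],(400,400),interpolation=cv2.INTER_CUBIC)
for p in proj(t,Rt.apply([[59.3,0,11.6],[144.3,25,11.6],[144.3,-25,11.6]])+s['eef_pos']): cv2.circle(b,tuple(np.int32((p-[300,180])*2.5)),3,(255,0,255),1)
for p in proj(t,[[474.3,302.5,100],[549.1,296.7,100]]): cv2.circle(b,tuple(np.int32((p-[300,180])*2.5)),3,(0,255,255),1)
cv2.imwrite('pics/m4.png',np.hstack([a,b])[:,:,::-1])
E
```

```text
t 13.3 q [ 0.67  0.45  1.74 -0.49  1.48  0.93] tcp [465.5 174.6 224.2] [3.1377 0.6973 1.4899]
in slot frame [-118.7   -1.2    1.2] rotvec fix(world) [-0.0006  0.0031  0.0016] F slot [1.3 0.2 0.2] open 0.277
[[308.0, 154.0], [234.0, 154.0], [336.0, 93.0], [206.0, 93.0], [339.0, 39.0], [203.0, 39.0]]
```

View pics/m4.png

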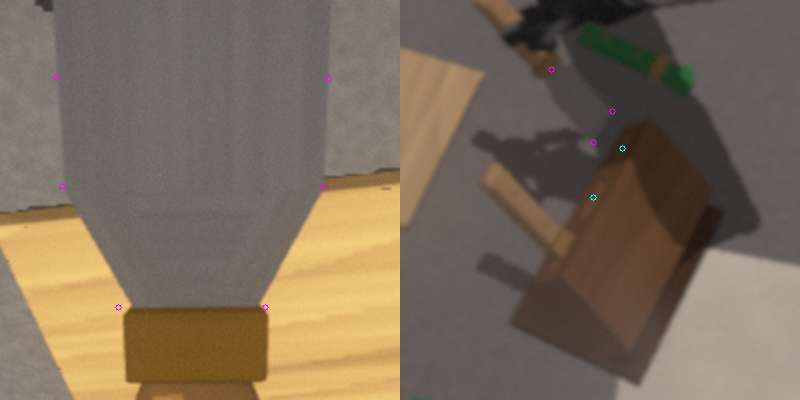

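The blade outline matches the prediction to within about 1 mm, so nothing slipped in the hand. The yellow-green marks fall on the block's mouths as they should. I'm moving up to the mouth.

send_rows:
  moves:
    - [[0,0.0105,-0.0095,0,0.003,0.0015,-1],[0,0.0105,-0.0095,0,0,0,-1],[0,0,0,0,0,0,-1],[0,0,0,0,0,0,-1]]

```text
clock: 13.8
eef_pos: [464.8, 195.9, 203.3]
tcp_rot: [-3.138, 0.701, 1.498]
contact_force: [0.6, -0.3, -1.1]
opening: 0.277
grasp_force: 88.6
```

```bash
python3 err.py; python3 err.py
```

```text
t 13.8 q [ 0.7   0.49  1.72 -0.48  1.48  0.95] tcp [464.8 195.9 203.3] [-3.1377  0.7014  1.4978]
in slot frame [-89.1   1.5  -1.5] rotvec fix(world) [ 0.003  -0.0032 -0.0013] F slot [ 0.5 -0.6 -1. ] open 0.277
t 13.8 q [ 0.7   0.49  1.72 -0.48  1.48  0.95] tcp [464.8 195.9 203.3] [-3.1377  0.7014  1.4978]
in slot frame [-89.1   1.5  -1.5] rotvec fix(world) [ 0.003  -0.0032 -0.0013] F slot [ 0.5 -0.6 -1. ] open 0.277
```

send_rows:
  moves:
    - [[0.001,0.0008,0.0007,0.002,-0.002,0,-1],[0.0003,0.0038,-0.0032,0,0,0,-1],[0.0003,0.0038,-0.0032,0,0,0,-1],[0.0003,0.0038,-0.0032,0,0,0,-1],[0,0,0,0,0,0,-1]]

```text
clock: 14.3
eef_pos: [466.9, 208.3, 194.6]
tcp_rot: [-3.141, 0.698, 1.495]
contact_force: [0.3, -0.4, -1.0]
opening: 0.274
grasp_force: 88.6
```

```bash
python3 err.py
```

```text
t 14.3 q [ 0.71  0.51  1.7  -0.47  1.47  0.97] tcp [466.9 208.3 194.6] [-3.141   0.6983  1.4953]
in slot frame [-73.9   0.2   0.1] rotvec fix(world) [ 0.0001 -0.0004 -0.0009] F slot [ 0.4 -0.3 -1. ] open 0.274
```

Tip is 11 mm inside with no force. I'll keep going.

send_rows:
  moves:
    - [[0.0003,0.0038,-0.0032,0,0,0,-1],[0.0003,0.0038,-0.0032,0,0,0,-1],[0.0003,0.0038,-0.0032,0,0,0,-1],[0.0003,0.0038,-0.0032,0,0,0,-1],[0,0,0,0,0,0,-1]]

```text
clock: 14.8
eef_pos: [468.1, 223.5, 181.7]
tcp_rot: [-3.141, 0.698, 1.495]
contact_force: [-0.8, 0.1, -0.9]
opening: 0.279
grasp_force: 88.6
```

```bash
python3 err.py
```

```text
t 14.8 q [ 0.73  0.54  1.69 -0.47  1.47  0.99] tcp [468.1 223.5 181.7] [-3.1411  0.6983  1.4952]
in slot frame [-54.    0.2   0.1] rotvec fix(world) [ 0.0002 -0.0004 -0.0009] F slot [ 0.6  0.8 -0.7] open 0.279
```

send_rows:
  moves:
    - [[0.0003,0.0038,-0.0032,0,0,0,-1],[0.0003,0.0038,-0.0032,0,0,0,-1],[0.0003,0.0038,-0.0032,0,0,0,-1],[0.0003,0.0038,-0.0032,0,0,0,-1],[0.0003,0.0038,-0.0032,0,0,0,-1],[0.0003,0.0038,-0.0032,0,0,0,-1],[0,0,0,0,0,0,-1]]

```text
clock: 15.5
eef_pos: [469.9, 246.3, 162.6]
tcp_rot: [-3.141, 0.698, 1.495]
contact_force: [0.2, -0.5, -0.7]
opening: 0.278
grasp_force: 88.6
```

```bash
python3 err.py
```

```text
t 15.5 q [ 0.75  0.59  1.65 -0.45  1.46  1.01] tcp [469.9 246.3 162.6] [-3.1411  0.6982  1.4952]
in slot frame [-24.1   0.2   0.1] rotvec fix(world) [ 0.0001 -0.0004 -0.0009] F slot [ 0.1 -0.2 -0.8] open 0.278
```

send_rows:
  moves:
    - [[0.0003,0.0038,-0.0032,0,0,0,-1],[0.0003,0.0038,-0.0032,0,0,0,-1],[0.0003,0.0038,-0.0032,0,0,0,-1],[0.0003,0.0038,-0.0032,0,0,0,-1],[0.0001,0.0008,-0.0006,0,0,0,-1],[0.0001,0.0008,-0.0006,0,0,0,-1],[0,0,0,0,0,0,-1]]

```text
clock: 16.2
eef_pos: [471.3, 262.7, 149.0]
tcp_rot: [-3.141, 0.698, 1.495]
contact_force: [-0.1, 0.1, -0.6]
opening: 0.277
grasp_force: 88.6
```

```bash
python3 err.py
```

```text
t 16.2 q [ 0.77  0.62  1.63 -0.44  1.46  1.02] tcp [471.3 262.7 149. ] [-3.1415  0.6983  1.4947]
in slot frame [-2.8 -0.1  0.3] rotvec fix(world) [ 0.0001 -0.0001 -0.0007] F slot [ 0.4  0.1 -0.4] open 0.277
```

Now 1 mm steps until the shoulder meets the face.

send_rows:
  moves:
    - [[0.0001,0.0008,-0.0006,0,0,0,-1],[0.0001,0.0008,-0.0006,0,0,0,-1],[0,0,0,0,0,0,-1]]

```text
clock: 16.5
eef_pos: [471.5, 264.3, 147.9]
tcp_rot: [-3.142, 0.698, 1.495]
contact_force: [0.4, -1.3, -0.5]
opening: 0.28
grasp_force: 88.6
```

send_rows:
  moves:
    - [[0.0001,0.0008,-0.0006,0,0,0,-1],[0,0,0,0,0,0,-1]]

```text
clock: 16.7
eef_pos: [471.6, 265.1, 147.2]
tcp_rot: [-3.142, 0.698, 1.495]
contact_force: [0.6, -0.1, -0.5]
opening: 0.283
grasp_force: 88.6
```

```bash
python3 err.py
```

```text
t 16.7 q [ 0.77  0.63  1.63 -0.44  1.46  1.03] tcp [471.6 265.1 147.2] [-3.1416  0.6981  1.4946]
in slot frame [ 0.2 -0.2  0.5] rotvec fix(world) [-0.     -0.     -0.0006] F slot [ 0.3 -0.6 -0.4] open 0.283
```

send_rows:
  moves:
    - [[0.0001,0.0008,-0.0006,0,0,0,-1],[0,0,0,0,0,0,-1]]

```text
clock: 16.9
eef_pos: [471.7, 265.6, 146.8]
tcp_rot: [-3.141, 0.699, 1.495]
contact_force: [0.1, -1.3, 1.3]
opening: 0.277
grasp_force: 88.6
```

send_rows:
  moves:
    - [[0.0001,0.0008,-0.0006,0,0,0,-1],[0,0,0,0,0,0,-1]]

```text
clock: 17.1
eef_pos: [471.7, 265.7, 146.8]
tcp_rot: [-3.141, 0.701, 1.494]
contact_force: [-0.6, -5.5, 5.5]
opening: 0.279
grasp_force: 88.8
```

send_rows:
  moves:
    - [[0.0001,0.0008,-0.0006,0,0,0,-1],[0,0,0,0,0,0,-1]]

```text
clock: 17.3
eef_pos: [471.7, 265.7, 146.7]
tcp_rot: [-3.141, 0.703, 1.494]
contact_force: [-1.5, -8.6, 8.6]
opening: 0.28
grasp_force: 88.9
```

```bash
python3 err.py
```

```text
t 17.3 q [ 0.77  0.63  1.62 -0.44  1.46  1.03] tcp [471.7 265.7 146.7] [-3.1411  0.7028  1.4941]
in slot frame [ 1.  -0.2  0.2] rotvec fix(world) [ 0.0046 -0.0007  0.0002] F slot [-12.2   0.8   1. ] open 0.28
```

The shoulder is against the face: motion stopped at x≈1 with 12 N back along the slot. I'll release and back off along the tool axis.

send_rows:
  moves:
    - [[0,-0.0008,0.0006,0,0,0,-1],[0,0,0,0,0,0,0.2],[0,0,0,0,0,0,0.2],[0,0,0,0,0,0,0.2],[0,0,0,0,0,0,0.2],[0.0005,0.0064,0.0077,0,0,0,0.2],[0.001,0.0128,0.0154,0,0,0,0.2],[0.001,0.0128,0.0154,0,0,0,0.2],[0.001,0.0128,0.0154,0,0,0,0.2],[0.001,0.0128,0.0154,0,0,0,0.2]]

```text
clock: 18.3
eef_pos: [476.5, 325.4, 216.6]
tcp_rot: [3.141, 0.698, 1.495]
contact_force: [-0.3, 0.4, 0.2]
opening: 0.602
grasp_force: 0.0
```

send_rows:
  moves:
    - [[0,0,0.04,0,0,0,0.2],[0,0,0.04,0,0,0,0.2],[0,0.04,0.02,0,0,0,0.2],[0,0.04,0,0,0,0,0.2],[0,0.04,0,0,0,0,0.2],[-0.04,0.02,0,0,0,0,0.2],[-0.04,0,0,0,0,0,0.2],[0,0,0,0,0,0,0.2],[0,0,0,0,0,0,0.2],[0,0,0,0,0,0,0.2]]

```text
clock: 19.3
eef_pos: [397.1, 464.4, 315.8]
tcp_rot: [3.141, 0.697, 1.494]
contact_force: [-0.5, -0.1, -0.8]
opening: 0.601
grasp_force: 0.0
```

```bash
python3 - <<'E'
from h import *
s=sense(); print(s['clock'],s['eef_pos'].round(1),s['contact_force'].round(1))
t=grab_frame('top'); b=grab_frame('scene')
a=cv2.resize(t['img'][130:290,100:460],(800,356),interpolation=cv2.INTER_CUBIC)
c=cv2.resize(b['img'][150:330,280:450],(230,244),interpolation=cv2.INTER_CUBIC)
e=cv2.resize(b['img'][130:300,120:300],(258,244))
o=np.zeros((600,800,3),np.uint8);o[:356]=a;o[356:,:230]=c;o[356:,240:498]=e
Rs=R.from_euler('z',1.494)*R.from_euler('y',np.radians(40))
print('pred butt/collar (crop)',((proj(t,Rs.apply([[-114,0,0],[0,0,10]])+[474.3,302.5,100])-[100,130])*800/360).round(0))
cv2.imwrite('pics/m5.png',o[:,:,::-1])
E
```

```text
19.3 [397.1 464.4 315.8] [-0.5 -0.1 -0.8]
pred butt/collar (crop) [[232. 222.]
 [166. 220.]]
```

View pics/m5.png

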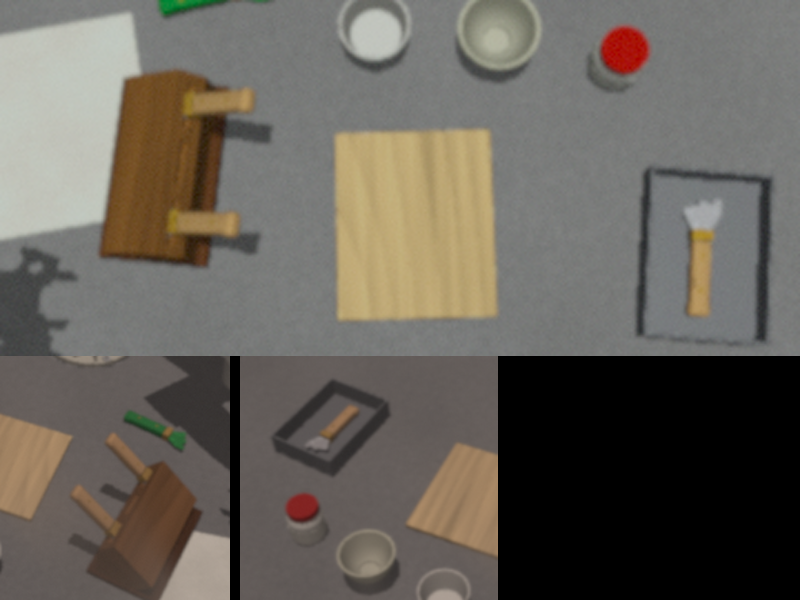

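The whole scraper stands home in slot 1, with its collar at the face and parallel to the stored one. The snapped one lies flat in the tray, and nothing else has moved.

```bash
python3 -c "
from rig import sign_off; print(sign_off())"
```

```text
the job is handed in; nothing more can be done
None
```

The job is handed in at about 19 s of the 56 s allowed: the whole scraper is home in slot 1 and the snapped one lies flat in the scrap tray, with nothing else seen to have moved; no verdict came back on hand-in.

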